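# Open the bench extractor damper fully and start it

### The job

Get the bench dust extractor running at full suction: with the fingertips, push the upright knob of the lever on its top across to the right (as seen from the robot), past the middle notch where it clicks in, until it is at its second, far stop, and then press the larger of the two round buttons all the way down and let go. The lever only rests on its spindle, so push it round without lifting it; leave the small button alone and the plaster casts, jars and tools where they stand.

Things in the scene. Friction and masses are not known exactly. Their poses are not given: they have to be found in the camera images.
- extractor: Fixed grey box, 200 mm (its x) by 260 mm (its y) by 100 mm high; black grille on its -x side (towards the robot, yawed up to 0.5 rad), 64 mm round spigot on its +x side. Origin: centre of its underside, on the table; z up. On its flat top: the lever with its quadrant band (a wedge mark widens towards full open) and, at the -y end, two round buttons.
- pivot (a point): Vertical axis of the lever, on the extractor's top face, at (30, 40, 100) mm in the extractor's frame; its axes are those of the extractor.
- damper (a joint): Lever angle, rad, anticlockwise from above. 0: shut, lever points along the extractor's -x turned 0.6 towards +y. 0.6: middle notch (first detent), along -x. 1.2: full open, hard second stop, 0.6 towards -y. Starts at shut up to the notch. A sprung ball resists at about 0.1-0.2 and again at 0.7-0.8 (8 to 12 N at the knob), light between and after; stays where left.
- knob_top (a point): Centre of the top of the lever's black upright knob, a cylinder 22 mm across and 50 mm tall, 85 mm from the pivot axis; its top is 165 mm, its foot 115 mm above the table; the lever's steel bar (14 mm wide) joins it at 116 to 122 mm. Only about 7 N holds the lever down on its spindle; pulled up it rises.
- start_top (a point): Centre of the top of the larger round button, 34 mm across, at (-50, -85, 122) mm in the extractor's frame, pressed downwards.
- start (a joint): Travel of the larger button: 0 out, 0.006 m fully down, sprung, 5 N fully down.
- stop_top (a point): Centre of the top of the small round button, 18 mm across, at (55, -90) mm in the extractor's frame; not to be pressed.
- stop (a joint): Travel of the small button: 0 out, 0.005 m fully down.
- cast_low: Loose plaster cast of a jaw, disc 66 mm across, 35 mm tall with teeth; origin at the centre of its underside.
- cast_pair: Loose pair of plaster casts biting together, 66 mm across, 68 mm tall; origin at the centre of its underside.
- jar: Loose small jar 28 mm across, 36 mm tall, standing on top of the extractor behind the buttons; origin at its underside.
- bottle: Loose white bottle 44 mm across, 85 mm tall; origin at its underside.
- pot: Loose glass pot with a dark cap, 34 mm across, 50 mm tall; origin at its underside.
- carver: Loose steel spatula, 160 mm long, lying on the bench; origin at its underside.
- tin: Loose flat aluminium tin, 56 mm across, 14 mm tall; origin at its underside.

How it is judged:
By the outcome, as a careful person would: the job done as asked, in the order asked, and still so for the second after the job is handed in, with the robot touching nothing.
It also fails if it takes over 48 s, if anything falls off the work surface, if the arm or the gripper's body presses on something with over 40 N, if the wrist force passes 120 N, or if a joint passes its speed limit or range.

### The arm

A 6-joint arm with a two-finger parallel gripper is mounted at the origin on the work surface. World frame = base frame: x ahead of the robot, y to its left, z up, the work surface at z = 0. Lengths are in mm, angles in rad, forces in N, time in s.
With the tool pointing down it reaches from about 350 to 775 mm from the base axis. Payload 7.3 kg.
Tool frame: the origin (TCP) lies midway between the tips of the shut fingers; the grasp point (between the pads) lies 19 mm behind it; z points along the fingers, y is the line along which they close (so a half turn about z gives the same grasp; the last joint's range is limited). The gripper opens to 92 mm and grips with 3 to 60 N. Pads are 19 mm wide; open, the fingers measure 130 mm over their backs; the gripper's body (75 mm by 190 mm) begins 47 mm behind the grasp point.
Start: joints at [-1.308, 0.342, 1.524, -0, 1.275, -0.146], TCP at [208.716, -481.75, 226.741] pointing down, gripper open.
Joint ranges: [-2.53, 2.53], [-0.77, 2.02], [0.04, 2.7], [-1, 4.14], [0.28, 2.66], [-3.11, 3.11]. Speed limits (rad/s): [2.57, 2.57, 3.14, 3.14, 3.14, 3.14].

### API

Orientations are given as [roll, pitch, yaw] about the fixed x, y, z axes, in that order (R = Rz(yaw) Ry(pitch) Rx(roll)).
In Python, from plant import * gives the robot as it stands.
- The arm moves only by the tool step_arm, never from a script. Its argument "deltas" is one flat list of numbers, 5 for each row, row after row: the shift along the world's x, y, z in mm, then the turn about the world's z in degrees, then the finger opening in mm, from 0 to 91.8. In form: [tx, ty, tz, turn, gripper, tx, ty, tz, turn, gripper, ...]. A call has exactly 10 rows; each row shifts and turns the commanded pose from where the row before left it; what a row does not reach is not made up. A row lasts 1/8 s, in which the tool goes at most 62.5 mm and 10.7 degrees, less where a joint would pass 70% of its speed; a pose out of reach is approached as far as the arm can. A call is refused whole if a number of a shift passes 62.5 or a number of a turn 10.7, either way. A call with a gripper value outside its range is refused whole. The fingers move at their own pace and stop on an object; the grip force is fixed at half the most. Time passes only in rows, so rows that do not move let the fingers close, or fill a call up. It gives the time, the measured TCP pose, the force, the opening and the grip force at its end, in the units of the state.
- get_obs(): the state, without advancing time (a new reading comes with each control period).
- capture(name): name is "scene" or "side" or "wrist"; returns the picture (420x560x3 uint8, red, green, blue); there is no depth.
- camera_params(name): a dict with "mtx" (3x3 intrinsics, pixels), "rvec" (rotation vector, rad) and "tvec" (3), from world to camera coordinates, as OpenCV has them. Camera axes: x right, y down, z forward; pixel columns grow to the right and rows downward; lengths in mm; the calibration is good to about 2 mm. A picture is of the moment at which its call begins: read the wrist's pose just before it. camera_params takes no time and is no camera call; for the wrist camera it gives the pose at the moment of the call.
- close_job(): hands the job in; it is judged then, once.
The state is a dict: "time": time; "joint_positions": joint angles; "dq": joint speeds; "tau": joint torques, N m; "tool_pos": TCP position; "tcp_rot": TCP orientation; "contact_force": force on the tool from outside, world axes, zero at the start; "moment": the same for the moment, N m; "grip_width": finger opening in mm; "finger_force": force on a finger pad.
Only numpy, scipy, OpenCV 4.12 (cv2) and the standard library are available. Lean on these libraries where they do the work, as an engineer would, in place of code of your own. Each camera call takes 0.05 s, during which the arm holds its last target. There are 200 camera calls.

## Working session

There is one attempt and no reset: what is moved stays moved. The work goes in short steps, Python scripts to look and compute and a tool call to move; the robot and the scene stay as the last step left them, time stands still between calls to the robot, and variables do not carry over. Pictures are saved under pics/ and viewed, at most 10 in all, crops included, and the job is handed in when it is done.

Besides the shell and the picture viewer there is one more tool, called as a command line: name --argument value ..., lists and objects as JSON in quotes. step_arm: Moves the arm, as the interface text tells. Its arguments: {"type":"object","properties":{"deltas":{"type":"array","items":{"type":"number"}}},"required":["deltas"]}

```bash
mkdir -p pics; python3 - <<'E'
from plant import *
import cv2
o=get_obs();print(o["time"],o["tool_pos"],o["tcp_rot"],o["grip_width"])
for n in("scene","side"):
    cv2.imwrite(f"pics/{n}1.png",capture(n)[:,:,::-1]); p=camera_params(n);print(n,p)
E
```

```text
0.0 [ 208.605315   -481.33347893  226.0453522 ] [-3.14008358e+00 -2.31818515e-04  4.08793831e-01] 91.70311826576436
scene {'mtx': array([[418.87958076,   0.        , 272.81955032],
       [  0.        , 418.87958076, 205.26386304],
       [  0.        ,   0.        ,   1.        ]]), 'rvec': array([ 2.11101608,  0.74219287, -0.38839548]), 'tvec': array([-424.6195292 , -108.62435058, 1612.31511698])}
side {'mtx': array([[406.56088747,   0.        , 279.31627539],
       [  0.        , 406.56088747, 210.38942804],
       [  0.        ,   0.        ,   1.        ]]), 'rvec': array([ 0.27348366, -2.84483036,  1.09772383]), 'tvec': array([ 508.68245421,  161.92691829, 1016.42591955])}
```

View pics/scene1.png

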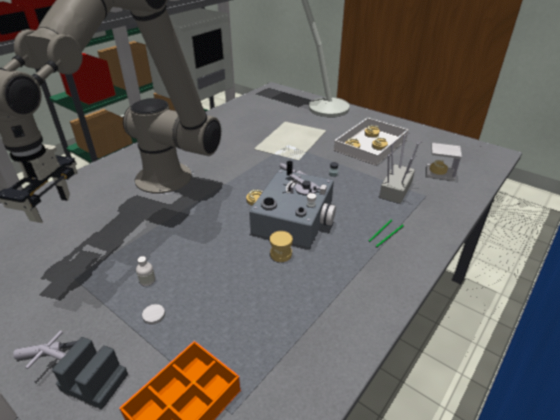

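View pics/side1.png

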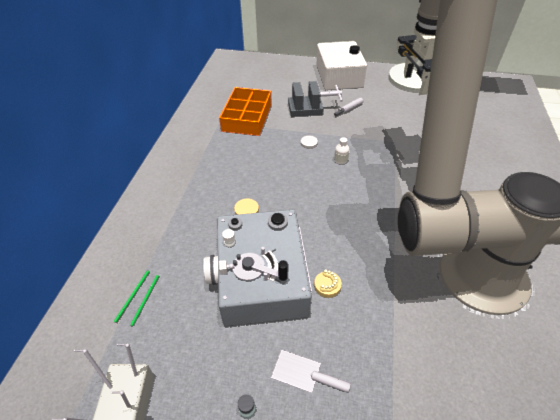

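The scene view shows the box around (293,207). In the side view the box is around (262,265), the knob near (283,270), the large button at (278,220), the small one at (235,223) and the jar at (228,238). I'll enlarge both to measure.

```bash
python3 - <<'E'
import cv2,numpy as np
a=cv2.imread("pics/side1.png")[200:330,195:355]; b=cv2.imread("pics/scene1.png")[150:250,235:345]
a=cv2.resize(a,None,fx=5,fy=5,interpolation=3)[:600,:800];cv2.imwrite("pics/c1.png",a)
cv2.imwrite("pics/c2.png",cv2.resize(b,None,fx=6,fy=6,interpolation=3))
E
```

```text
(no output)
```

View pics/c1.png

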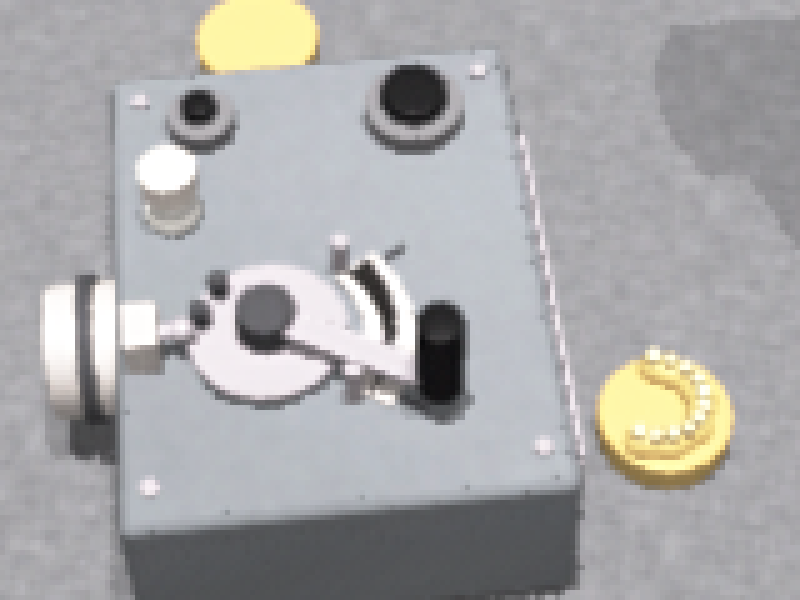

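View pics/c2.png

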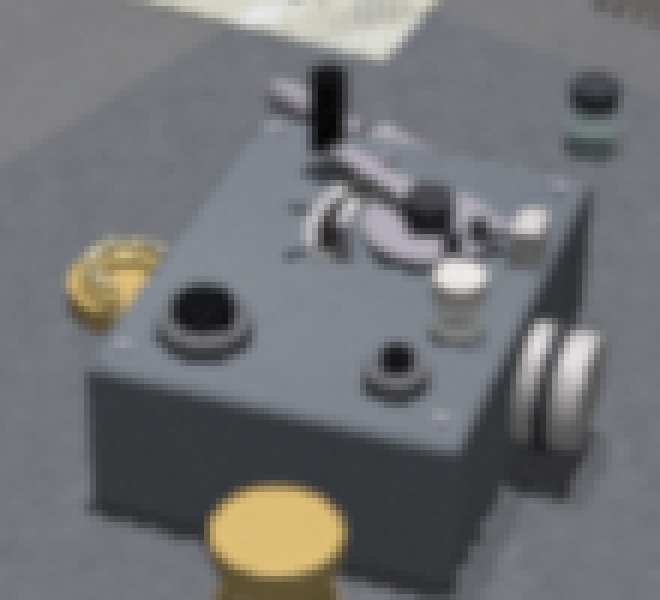

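```bash
cat > fit.py <<'E'
from plant import *
import cv2,numpy as np
from scipy.optimize import least_squares
E={"side":[(115,85),(497,50),(580,487),(122,535),(413,93),(200,104),(441,317)],
"scene":[(462,455),(92,375),(262,120),(592,185),(203,305),(397,356),(329,73)]}
off={"side":(195,200,5),"scene":(235,150,6)}
def pts(p):
    x,y,w,d=p; a=np.pi-.6+d
    L=np.array([(100,-130,100),(-100,-130,100),(-100,130,100),(100,130,100),(-50,-85,122),(55,-90,116),(30+85*np.cos(a),40+85*np.sin(a),165)],float)
    c,s=np.cos(w),np.sin(w)
    return L@np.array([[c,-s,0],[s,c,0],[0,0,1]]).T+[x,y,0]
P={n:camera_params(n) for n in E}
def res(p):
    r=[]
    for n in E:
        q=P[n];uv=cv2.projectPoints(pts(p),q["rvec"],q["tvec"],q["mtx"],None)[0][:,0]
        ox,oy,f=off[n];m=(np.array(E[n])+.5)/f-.5+[ox,oy]
        r.append(uv-m)
    return np.concatenate(r).ravel()
s=least_squares(res,[500,0,0,.3],loss="soft_l1")
np.set_printoptions(precision=2,suppress=True)
print(s.x);print(res(s.x).reshape(-1,2));print(pts(s.x))
x,y,w,d=s.x;c,sn=np.cos(w),np.sin(w)
print("pivot",x+30*c-40*sn,y+30*sn+40*c)
for d in np.arange(-.1,1.31,.1):print(round(d,1),pts([x,y,w,d])[6],"lever dir deg",np.degrees(w-.6+d))
print(np.diag(np.linalg.inv(s.jac.T@s.jac))**.5)
E
python3 fit.py
```

```text
[ 543.72  106.96    0.31 -351.76]
[[-1.88 -1.61]
 [ 0.16 -1.82]
 [ 0.47 -0.21]
 [-2.07  0.32]
 [-0.65 -1.18]
 [-1.02  0.7 ]
 [-0.51  0.06]
 [-0.92 -1.2 ]
 [-2.3  -2.43]
 [-0.36 -2.  ]
 [ 0.29 -2.05]
 [-0.17 -1.4 ]
 [-0.37 -0.17]
 [-1.02 -0.73]]
[[678.64  13.71 100.  ]
 [488.2  -47.36 100.  ]
 [408.8  200.22 100.  ]
 [599.25 261.29 100.  ]
 [522.07  10.75 122.  ]
 [623.58  38.06 116.  ]
 [476.7  170.75 165.  ]]
pivot 560.0745603179831 154.213450969868
-0.1 [481.45 186.5  165.  ] lever dir deg -22.326806652552587
0.0 [478.62 178.49 165.  ] lever dir deg -16.59722870124435
0.1 [476.6  170.24 165.  ] lever dir deg -10.86765074993612
0.2 [475.42 161.83 165.  ] lever dir deg -5.138072798627886
0.3 [475.08 153.34 165.  ] lever dir deg 0.5915051526803471
0.4 [475.59 144.85 165.  ] lever dir deg 6.321083103988578
0.5 [476.95 136.47 165.  ] lever dir deg 12.050661055296816
0.6 [479.13 128.26 165.  ] lever dir deg 17.780239006605047
0.7 [482.13 120.31 165.  ] lever dir deg 23.509816957913277
0.8 [485.9  112.69 165.  ] lever dir deg 29.239394909221513
0.9 [490.42 105.5  165.  ] lever dir deg 34.96897286052974
1.0 [495.63  98.79 165.  ] lever dir deg 40.698550811837976
1.1 [501.49  92.63 165.  ] lever dir deg 46.42812876314621
1.2 [507.93  87.09 165.  ] lever dir deg 52.157706714454434
1.3 [514.89  82.22 165.  ] lever dir deg 57.88728466576267
[1.04 1.3  0.01 0.03]
```

step_arm --deltas '[30, 40, 0, 3.5, 0, 30, 40, 0, 3.5, 0, 30, 40, 0, 3.5, 0, 30, 40, 0, 3.5, 0, 30, 40, 0, 3.5, 0, 30, 40, 0, 3.5, 0, 30, 40, 0, 3.5, 0, 30, 40, 0, 3.5, 0, 30, 40, 0, 3.5, 0, 30, 40, 0, 3.5, 0]'

```text
time: 1.35
tool_pos: [509.4, -80.2, 226.5]
tcp_rot: [-3.141, 0.0, 1.022]
contact_force: [0.1, -0.4, 0.1]
grip_width: 0.8
finger_force: 0.0
```

step_arm --deltas '[-4, 50, 10, 3.5, 0, -4, 50, 10, 3.5, 0, -4, 50, 10, 3.5, 0, -4, 50, 0, 3.5, 0, -4, 50, 0, 3.5, 0, -4, 45, 0, 3.5, 0, 0, 0, 0, 0, 0, 0, 0, 0, 0, 0, 0, 0, 0, 0, 0, 0, 0, 0, 0, 0]'

```text
time: 2.6
tool_pos: [485.0, 212.2, 256.8]
tcp_rot: [3.142, 0.0, 1.384]
contact_force: [0.2, -0.3, -0.4]
grip_width: 0.5
finger_force: 0.0
```

```bash
cat > w.py <<'E'
from plant import *
import cv2,sys,numpy as np
np.set_printoptions(precision=2,suppress=True)
q=camera_params("wrist");o=get_obs();cv2.imwrite(sys.argv[1],cv2.resize(capture("wrist")[:,:,::-1],None,fx=1.4,fy=1.4))
print(o["time"],o["tool_pos"],o["tcp_rot"],o["grip_width"],o["contact_force"],o["joint_positions"])
exec(open("fit.py").read().split("np.set_pr")[0])
uv=cv2.projectPoints(pts(s.x),q["rvec"],q["tvec"],q["mtx"],None)[0][:,0];print(uv*1.4)
E
python3 w.py pics/w1.png
```

```text
2.6 [484.97 212.23 256.78] [3.14 0.   1.38] 0.4728026987304866 [ 0.23 -0.25 -0.39] [ 0.27  0.33  1.46 -0.    1.35  0.45]
[[705.34 494.2 ]
 [457.3  602.84]
 [279.71 316.79]
 [559.46 166.58]
 [496.79 554.34]
 [636.98 491.32]
 [389.46 379.86]]
```

View pics/w1.png

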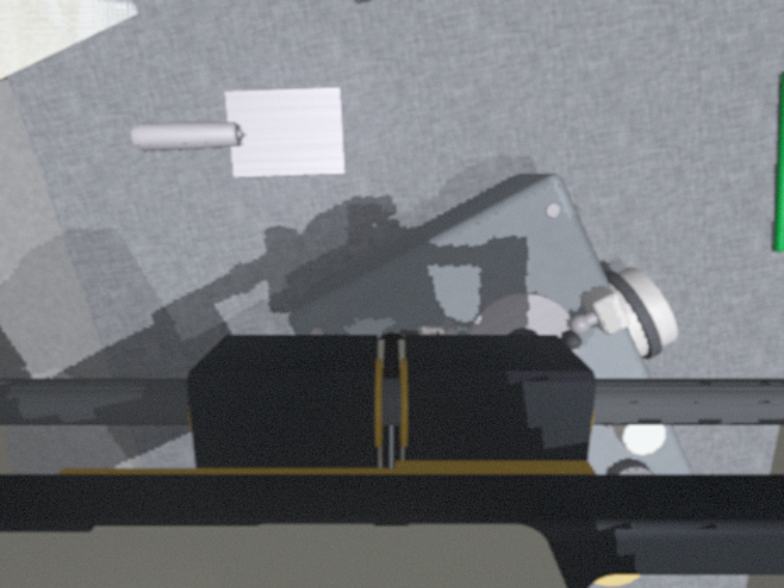

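The wrist view, from above, shows the box corner at (555,175) against a predicted (559,167). That agrees to about 5 mm. The fingers hide the knob. Now I'll descend beside it.

step_arm --deltas '[0, 2, -25, 0, 0, 0, 0, -25, 0, 0, 0, 0, -25, 0, 0, 0, 0, -25, 0, 0, 0, 0, -15, 0, 0, 0, 0, -7, 0, 0, 0, 0, 0, 0, 0, 0, 0, 0, 0, 0, 0, 0, 0, 0, 0, 0, 0, 0, 0, 0]'

```text
time: 3.9
tool_pos: [484.9, 215.3, 135.1]
tcp_rot: [3.141, -0.0, 1.386]
contact_force: [-0.2, -0.8, -0.9]
grip_width: 0.2
finger_force: 0.0
```

```bash
python3 - <<'E'
import numpy as np
for d in np.arange(0,1.41,.1):
    h=np.radians(-16.6)+d;print(round(d,1),np.round(np.array([560,154])-85*np.array([np.cos(h),np.sin(h)])-20.5*np.array([np.sin(h),-np.cos(h)]),1),"yaw",round(np.degrees(h)+90,1))
E
```

```text
0.0 [484.4 197.9] yaw 73.4
0.1 [480.4 190.2] yaw 79.1
0.2 [477.2 182. ] yaw 84.9
0.3 [474.8 173.6] yaw 90.6
0.4 [473.3 165. ] yaw 96.3
0.5 [472.6 156.3] yaw 102.0
0.6 [472.8 147.6] yaw 107.8
0.7 [473.9 138.9] yaw 113.5
0.8 [475.8 130.4] yaw 119.2
0.9 [478.6 122.1] yaw 125.0
1.0 [482.2 114.1] yaw 130.7
1.1 [486.6 106.6] yaw 136.4
1.2 [491.7  99.5] yaw 142.2
1.3 [497.4  92.9] yaw 147.9
1.4 [503.9  87. ] yaw 153.6
```

```bash
python3 - <<'E'
from plant import *
import cv2
a=capture("side")[190:310,195:355,::-1];b=capture("scene")[130:250,215:375,::-1]
cv2.imwrite("pics/m1.png",cv2.resize(cv2.vconcat([a,b]),None,fx=2.5,fy=2.5,interpolation=2))
E
```

```text
(no output)
```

View pics/m1.png

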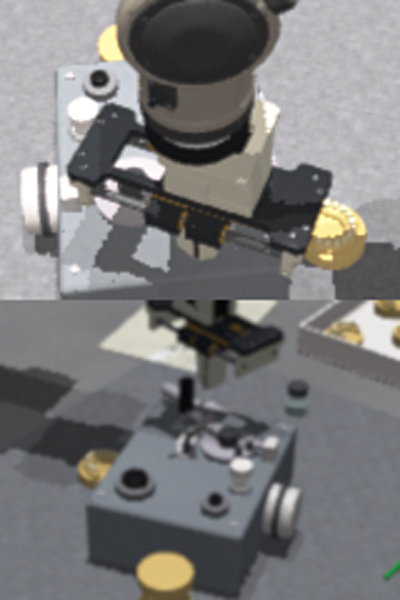

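The fingers are beyond the knob (bottom half: fingertips ~(210,375), knob ~(187,393)) and clear of everything. Pushing now.

step_arm --deltas '[-1.5, -8, 0, 0, 0, -1.5, -8, 0, 0, 0, -1.6, -9, 0, 0, 0, -3.2, -8, 0, 5.7, 0, -2.4, -8.4, 0, 5.7, 0, -1.5, -8.6, 0, 5.7, 0, -0.7, -8.7, 0, 5.7, 0, 0.2, -8.7, 0, 5.7, 0, 0, 0, 0, 0, 0, 0, 0, 0, 0, 0]'

```text
time: 5.25
tool_pos: [472.6, 147.7, 134.8]
tcp_rot: [3.141, 0.0, 1.881]
contact_force: [-0.4, -0.1, 0.2]
grip_width: 0.6
finger_force: 0.0
```

```bash
python3 - <<'E'
from plant import *
import cv2
a=capture("side")[190:310,195:355,::-1];b=capture("scene")[130:250,215:375,::-1]
cv2.imwrite("pics/m2.png",cv2.resize(cv2.vconcat([a,b]),None,fx=2.5,fy=2.5,interpolation=2))
E
```

```text
(no output)
```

View pics/m2.png

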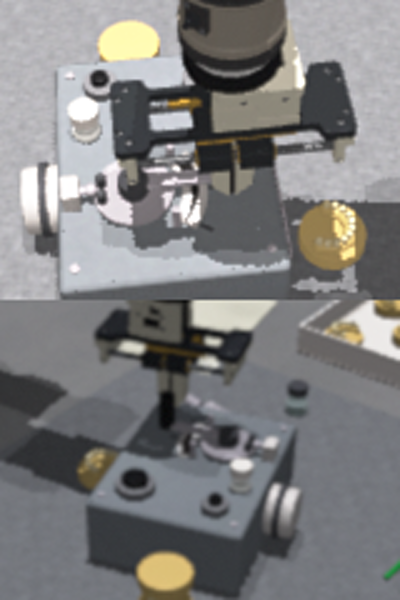

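The knob has moved with the fingers (bottom half, ~(167,408)), and the lever is near the notch. Next I'll push on to the far stop.

step_arm --deltas '[1.1, -8.7, 0, 5.7, 0, 1.9, -8.5, 0, 5.7, 0, 2.8, -8.3, 0, 5.7, 0, 3.6, -8, 0, 5.7, 0, 4.4, -7.5, 0, 5.7, 0, 2.5, -3.6, 0, 2.9, 0, 2.6, -3.5, 0, 2.9, 0, 0, 0, 0, 0, 0, 0, 0, 0, 0, 0, 0, 0, 0, 0, 0]'

```text
time: 6.6
tool_pos: [491.3, 100.0, 134.7]
tcp_rot: [3.141, -0.0, 2.482]
contact_force: [-0.9, 0.5, -0.6]
grip_width: 0.3
finger_force: 0.4
```

step_arm --deltas '[0.8, -0.6, 0, 0, 0, 0.8, -0.6, 0, 0, 0, 0.8, -0.6, 0, 0, 0, 0.8, -0.6, 0, 0, 0, 0, 0, 0, 0, 0, 0, 0, 0, 0, 0, 0, 0, 0, 0, 0, 0, 0, 0, 0, 0, 0, 0, 0, 0, 0, 0, 0, 0, 0, 0]'

```text
time: 7.85
tool_pos: [492.0, 99.1, 134.5]
tcp_rot: [-3.141, -0.006, 2.482]
contact_force: [-10.1, 9.8, 3.9]
grip_width: 0.2
finger_force: 6.5
```

The force rises to 14 N with the tool held back, so the lever is on the hard stop. I'll push slightly more, then back away and rise.

step_arm --deltas '[0.8, -0.6, 0, 0, 0, 0.8, -0.6, 0, 0, 0, 0, 0, 0, 0, 0, -2, 1.5, 0, 0, 0, -4, 3, 0, 0, 0, -8, 6, 0, 0, 0, -8, 6, 0, 0, 0, 0, 0, 25, 0, 0, 0, 0, 40, 0, 0, 0, 0, 20, 0, 0]'

```text
time: 9.1
tool_pos: [474.7, 112.9, 221.8]
tcp_rot: [3.139, 0.002, 2.482]
contact_force: [-0.7, 0.6, -0.7]
grip_width: 0.6
finger_force: 0.0
```

step_arm --deltas '[-30, 20, 20, 0, 0, -40, 30, 0, 0, 0, -40, 40, 0, 0, 0, 0, 40, 0, 0, 0, 0, 0, 0, 0, 0, 0, 0, 0, 0, 0, 0, 0, 0, 0, 0, 0, 0, 0, 0, 0, 0, 0, 0, 0, 0, 0, 0, 0, 0, 0]'

```text
time: 10.35
tool_pos: [364.3, 242.4, 239.7]
tcp_rot: [3.142, 0.0, 2.482]
contact_force: [-0.3, 1.0, -0.0]
grip_width: 0.2
finger_force: 0.0
```

```bash
python3 - <<'E'
from plant import *
import cv2
o=get_obs();print(o["time"],o["tool_pos"],o["contact_force"])
a=capture("side");b=capture("scene")
cv2.imwrite("pics/s2.png",a[:,:,::-1]);cv2.imwrite("pics/sc2.png",b[:,:,::-1])
a=a[200:320,195:355,::-1];b=b[140:260,215:375,::-1]
cv2.imwrite("pics/m3.png",cv2.resize(cv2.hconcat([a,b]),None,fx=2.5,fy=2.5,interpolation=2))
E
```

```text
10.35 [364.31972937 242.42124696 239.74962003] [-0.31892513  0.99728016 -0.02885837]
```

View pics/m3.png

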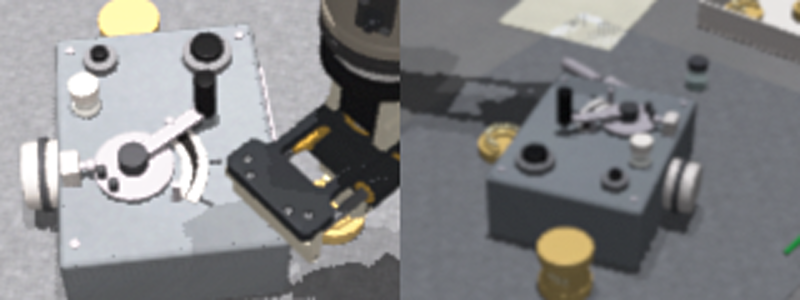

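The lever now points at the far mark (knob at (204,95) in the left half), and nothing else has moved. I'll triangulate the big button directly.

```bash
cat > tri.py <<'E'
exec(open("fit.py").read().split("np.set_pr")[0])
np.set_printoptions(precision=1,suppress=True)
for i,n in((4,"start"),(5,"stop"),(6,"knob before")):
    M=[];U=[]
    for v in E:
        q=P[v];ox,oy,f=off[v];m=(np.array(E[v][i])+.5)/f-.5+[ox,oy]
        M.append(q["mtx"]@np.c_[cv2.Rodrigues(q["rvec"])[0],q["tvec"].ravel()]);U.append(m)
    X=cv2.triangulatePoints(M[0],M[1],U[0],U[1])[:,0];print(n,X[:3]/X[3],pts(s.x)[i])
E
python3 tri.py
```

```text
start [521.5  10.6 116.9] [522.1  10.8 122. ]
stop [623.3  36.9 116.4] [623.6  38.1 116. ]
knob before [478.  170.9 163.4] [476.7 170.8 165. ]
```

step_arm --deltas '[26, -38, 0, 0, 0, 26, -38, 0, 0, 0, 26, -38, 0, 0, 0, 26, -38, 0, 0, 0, 26, -38, 0, 0, 0, 27, -41, 0, 0, 0, 0, 0, 0, 0, 0, 0, 0, -40, 0, 0, 0, 0, -40, 0, 0, 0, 0, -20, 0, 0]'

```text
time: 11.7
tool_pos: [519.5, 12.8, 137.8]
tcp_rot: [-3.14, -0.003, 2.483]
contact_force: [-0.4, 0.2, 0.8]
grip_width: 0.2
finger_force: 0.0
```

step_arm --deltas '[0, 0, -8, 0, 0, 0, 0, -3, 0, 0, 0, 0, -2, 0, 0, 0, 0, -2, 0, 0, 0, 0, -2, 0, 0, 0, 0, 0, 0, 0, 0, 0, 0, 0, 0, 0, 0, 0, 0, 0, 0, 0, 0, 0, 0, 0, 0, 0, 0, 0]'

```text
time: 12.95
tool_pos: [521.2, 11.6, 122.8]
tcp_rot: [3.141, 0.0, 2.482]
contact_force: [0.7, -1.1, -0.1]
grip_width: 0.6
finger_force: 0.0
```

Just above the button; pressing slowly.

step_arm --deltas '[0, 0, -1, 0, 0, 0, 0, -1, 0, 0, 0, 0, -1, 0, 0, 0, 0, -1, 0, 0, 0, 0, -1, 0, 0, 0, 0, -1, 0, 0, 0, 0, -1, 0, 0, 0, 0, -1, 0, 0, 0, 0, 0, 0, 0, 0, 0, 0, 0, 0]'

```text
time: 14.2
tool_pos: [521.4, 11.7, 116.1]
tcp_rot: [3.141, 0.001, 2.482]
contact_force: [-3.2, 0.2, 14.7]
grip_width: 0.3
finger_force: 7.2
```

step_arm --deltas '[0, 0, -0.8, 0, 0, 0, 0, 0, 0, 0, 0, 0, 0, 0, 0, 0, 0, 0, 0, 0, 0, 0, 0, 0, 0, 0, 0, 0, 0, 0, 0, 0, 0, 0, 0, 0, 0, 0, 0, 0, 0, 0, 0, 0, 0, 0, 0, 0, 0, 0]'

```text
time: 15.45
tool_pos: [521.4, 11.7, 115.9]
tcp_rot: [3.141, 0.001, 2.482]
contact_force: [-6.2, 0.7, 20.5]
grip_width: 0.5
finger_force: 10.0
```

step_arm --deltas '[0, 0, 3, 0, 0, 0, 0, 5, 0, 0, 0, 0, 10, 0, 0, 0, 0, 30, 0, 0, 0, 0, 40, 0, 0, 0, 0, 30, 0, 0, -10, -50, 0, 0, 0, -10, -50, 0, 0, 0, -10, -50, 0, 0, 0, 0, 0, 0, 0, 0]'

```text
time: 16.7
tool_pos: [490.4, -141.2, 231.9]
tcp_rot: [-3.141, -0.0, 2.478]
contact_force: [-0.2, 0.4, 0.2]
grip_width: 0.6
finger_force: 0.0
```

```bash
python3 - <<'E'
from plant import *
import cv2
a=capture("side")[200:320,195:355,::-1];b=capture("scene")[140:260,215:375,::-1]
cv2.imwrite("pics/m4.png",cv2.resize(cv2.hconcat([a,b]),None,fx=2.5,fy=2.5,interpolation=2))
E
```

```text
(no output)
```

View pics/m4.png

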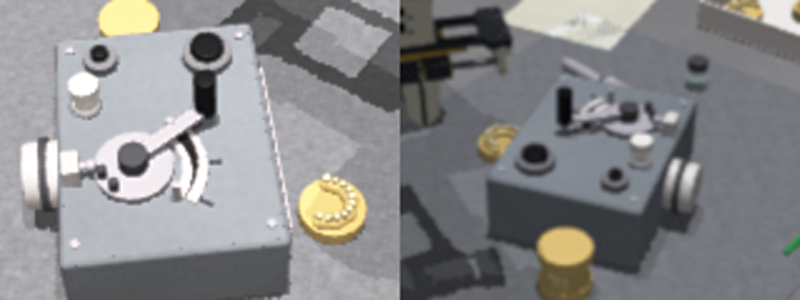

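The lever stands at the far mark (knob at (204,95), as before the press), the big button is back out, and the jar and casts are in place. Handing in.

```bash
python3 -c "
from plant import *
print(close_job())"
```

```text
the job is handed in; nothing more can be done
None
```

I pushed the lever past the notch to its far stop, then pressed the larger button fully down and released it. The small button was not touched, the casts and jar stayed in place, and the job was handed in at about 17 s; no verdict was returned.

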